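# Re-arm a returned textbook on the keyed strip activator

## Robot

A 6-joint arm with a two-finger parallel gripper is mounted at the origin on the work surface. World frame = base frame: x ahead of the robot, y to its left, z up, the work surface at z = 0. Lengths are in m, angles in rad, forces in N, time in s.
With the tool pointing down it reaches from about 0.3 to 0.775 m from the base axis. Payload 14.6 kg.
Tool frame: the origin (TCP) lies at the very end of the fingers, on their centre line; the grasp point (between the pads) lies 19 mm behind it; z points along the fingers, x is the direction in which the jaws open and shut, and the axes are right-handed (so a half turn about z gives the same grasp; the last joint's range is limited). The gripper opens to 94 mm and grips with 3 to 60 N. Pads are 16 mm wide; open, the fingers measure 119 mm over their backs; the gripper's body (75 mm by 177 mm) begins 78 mm behind the grasp point.
Start: joints at [-1.398, 0.3, 1.521, -0, 1.321, -0.067], TCP at [0.131, -0.534, 0.205] pointing down, gripper open.
Joint ranges: [-3.03, 3.03], [-0.79, 2.21], [0.23, 2.52], [-1.04, 4.18], [0, 3.07], [-2.55, 2.55]. Speed limits (rad/s): [2.22, 2.22, 2.57, 3.14, 3.14, 3.14].

## Interface

Orientations are given as [roll, pitch, yaw] about the fixed x, y, z axes, in that order (R = Rz(yaw) Ry(pitch) Rx(roll)).
In Python, from station import ctrl gives the robot as it stands.
- The arm moves only by the shell command python3 -m inch 'ROWS' [FORCE]. ROWS is JSON, one flat list of numbers, 7 for each row, row after row: the shift along the tool's x, y, z in cm, then the turn, a rotation vector about the tool's x, y, z in rad, then the opening, from 0 (shut) to 1 (fully open). In form: [tx, ty, tz, wx, wy, wz, claw, tx, ty, tz, wx, wy, wz, claw, ...]. A call has 1 to 20 rows; each row shifts and turns the commanded pose from where the row before left it, along the tool's axes as they then stand; what a row does not reach is not made up. A row lasts 1/8 s, in which the tool goes at most 62.5 mm and 10.7 degrees, less where a joint would pass 70% of its speed; a pose out of reach is approached as far as the arm can. A call is refused whole if a number of a shift passes 6.25 or a number of a turn 0.188, either way. A call with a gripper value outside its range is refused whole. The fingers move at their own pace and stop on an object; FORCE is the grip in N (left out, the last holds). Time passes only in rows, so rows that do not move let the fingers close. It gives the time, the measured TCP pose, the force and the opening at its end, in the units of the state.
- ctrl.get_obs(): the state, without advancing time (a new reading comes with each control period).
- ctrl.camera(name): name is "side" or "top" or "wrist"; returns (picture, depth): 400x640x3 uint8, red, green, blue; 400x640 float32, m along the optical axis (not along the pixel's ray), 0 where there is no reading.
- ctrl.camera_params(name): a dict with "vertical_fov" (degrees; the focal length in pixels is half the picture's height over the tangent of half this angle, whatever the lens; pixels are square), "cx", "cy" (the principal point, pixels), "camera_from_world" (4x4, takes a point from world to camera coordinates); the wrist camera has in their place "mount" (4x4, takes a point from camera to tool coordinates, whose origin is the TCP and whose axes are the tool frame's). Camera axes: x right, y down, z forward; pixel columns grow to the right and rows downward; lengths in m; the calibration is good to about 2 mm. A picture is of the moment at which its call begins: read the wrist's pose just before it. camera_params takes no time and is no camera call.
- ctrl.hand_in(): hands the job in, once; it reports no verdict.
Trained networks look in the newest picture that a camera, given by its name, has taken for a name from the list of things; names that differ only in an ending like _2 or _b are one class to them, and where a whole thing is asked for, a point or a joint stands for the part that bears it (a point fixed in the world has none). Each returns a list of dicts, best first, with "score" (0 to 1); they miss things now and then, are a little off and sometimes report something else, mostly with a low value. They report only what shows in the picture. A call takes as long as a camera call.
- ctrl.spot_in(camera, label): "bbox" ([centre column, centre row, width, height] in pixels, round what is visible of it).
- ctrl.place_of(camera, label): "centre" ([column, row] in pixels: a listed point, or the origin of a listed thing).
The state is a dict: "time_s": time; "qpos": joint angles; "joint_vel": joint speeds; "tau": joint torques, N m; "ee_pos": TCP position; "eef_rot": TCP orientation; "force": force on the tool from outside, world axes, zero at the start; "moment": the same for the moment, N m; "grip_width": finger opening in m.
Only numpy, scipy, OpenCV 4.12 (cv2) and the standard library are available. Lean on these libraries where they do the work, as an engineer would, in place of code of your own. Each camera call takes 0.05 s, during which the arm holds its last target. There are 200 camera calls.

## Task

Re-arm this returned textbook: take the thicker of the two hardbacks from the sorter and set it gently, spine down, in the sloped cradle of the strip activator, centred, leaning flat against the back rest, and let go of it. Then take the round-headed key from the wooden block, push it fully home in the activator's key switch, working it past the sticky pins, turn it a quarter clockwise to the stop and finish holding it turned there, because the switch springs back when let go. Leave the other book, the other key, the stamp and the mug alone.

Things in the scene. Friction and masses are not known exactly. Their poses are not given: they have to be found in the camera images.
- book: the textbook: thicker hardback, 32 mm thick, 190 mm along the spine, 130 mm from spine to fore-edge, about 0.45 kg, standing spine down in an outer slot of the sorter (either one). Origin: middle of the spine's outside; x through the thickness, y along the spine, z from spine to fore-edge (up at the start). Either cover may face the back rest.
- thin_book: bystander in the sorter's other outer slot: hardback 20 mm thick, 170 mm along the spine, 115 mm from spine to fore-edge. Origin and axes as for the textbook.
- sorter: fixed bent-steel book sorter, base 160 (x) by 150 (y) mm, 4 mm thick, on which the books stand; four fins across x at -60, -20, 20, 60 mm, 2 mm thick, tops 59 mm above the table. The books stand at x = -40 and +40 mm. Origin: middle of the underside, on the table.
- cradle: sloped trough on the left of the activator, leaning back 0.30 rad away from the robot. Origin: middle of its floor, 70 mm above the table; y along it (180 mm, ends open), z up the back rest, x to the back rest. Rest's face at x = 22 mm, 68 mm high; inside of front lip at x = -24 mm, 14 mm high. Seated, the textbook has z and y along the cradle's (y either way), origin near (6, 0, 0) mm.
- unit: the fixed activator, white painted steel. Origin: on the table; x away from the robot, y to its left. Low part under the cradle (x -100..90, y -20..190 mm) 50 mm high, console (x -100..90, y -165..-20 mm) 85 mm high, with the key switch in its top at x -30, y -110 mm.
- key: the activator's key, 30 g: black head, a round disc 30 mm across, 8 mm thick; steel blade 11 mm wide, 4 thick, 28 long, rounded tip. Origin: middle of the shoulder (22 by 8 mm) under the head; x across the blade, y through its thickness, z up to the head, top 40 mm up. Stands blade down, loosely, in either block slot. Home when its shoulder meets the plug; fits either way round.
- key_tip (a point): middle of the key's blade tip, 28 mm below the shoulder; axes as for the key.
- key_head (a point): point to grip: middle of the round head, 26 mm above the shoulder; axes as for the key.
- desk_key: bystander: another key with the same blade but a rectangular head (24 mm wide, 41 mm high, 8 mm thick), in the block's other slot. Origin and axes as for the key.
- key_block: fixed hardwood key block, 130 (x) by 56 (y) by 40 mm high, two key slots 34 mm deep at x = -34 and +34 mm, blade width along x. Origin: middle of the underside, on the table.
- keyway (a point): middle of the keyway's mouth on the brass plug's face, 88 mm above the table, 3 mm proud of the console; turns with the plug. x along the slot, z up. Slot 12.6 by 5.6 mm, straight down, 45-degree lead-in 2.5 mm wide. Three sticky pins 10, 16, 22 mm down stick out up to 4 mm from the +x end; they yield slowly to a push of 6 to 12 N, sooner if the key is wiggled; hurried, up to 25 N.
- switch (a joint): turn of the plug, rad: 0 as found, grows clockwise seen from above, stop at 1.571 (quarter turn). A light spring (0.01 N m at 0, 0.05 N m at the stop) turns it back when the key is let go. The key has about 0.15 rad of play in the slot, so the hand must turn a little more than the plug.
- stamp: bystander: self-inking stamp 36 by 60 mm, 76 mm high. Origin: middle of the underside.
- mug: bystander: white mug 80 mm across, 92 mm high. Origin: middle of the underside.

How it is judged:
By the outcome, as a careful person would: the job done as asked, in the order asked, and still so for the second after the job is handed in, while the arm keeps its last pose, push and grip.
It also fails if it takes over 69 s, if anything falls off the work surface, if the arm or the gripper's body presses on something with over 40 N, if the wrist force passes 120 N, or if a joint passes its speed limit or range.

## Working session

There is one attempt and no reset: what is moved stays moved. The work goes in short steps, Python scripts to look and compute and a shell command to move; the robot and the scene stay as the last step left them, time stands still between calls to the robot, and variables do not carry over. Pictures are saved under pics/ and viewed, about 8 in all and at most 12, crops included, and the job is handed in when it is done.

```bash
mkdir -p pics; ls; cat > h.py <<'E'
import numpy as np, cv2, json
from scipy.spatial.transform import Rotation as R
from station import ctrl
def K(n):
    p=ctrl.camera_params(n); f=200/np.tan(np.radians(p["vertical_fov"])/2); return p,f
def tool(o=None):
    o=o or ctrl.get_obs(); T=np.eye(4); T[:3,:3]=R.from_euler('xyz',o["eef_rot"]).as_matrix(); T[:3,3]=o["ee_pos"]; return T
def wfc(n,T=None):
    p,f=K(n)
    return np.linalg.inv(p["camera_from_world"]) if n!="wrist" else (tool() if T is None else T)@np.array(p["mount"])
def world(n,u,v,d,T=None):
    p,f=K(n); c=np.array([(u-p["cx"])/f*d,(v-p["cy"])/f*d,d,1]); return (wfc(n,T)@c)[:3]
def cloud(n,dep,T=None):
    p,f=K(n); v,u=np.mgrid[0:400,0:640]; P=np.stack([(u-p["cx"])/f*dep,(v-p["cy"])/f*dep,dep,np.ones_like(dep)],-1)
    return (P@wfc(n,T).T)[...,:3]
def atz(n,u,v,z,T=None):
    M=wfc(n,T); p,f=K(n); r=M[:3,:3]@np.array([(u-p["cx"])/f,(v-p["cy"])/f,1]); o=M[:3,3]; return o+r*(z-o[2])/r[2]
def save(n,img): cv2.imwrite("pics/"+n,cv2.cvtColor(img,cv2.COLOR_RGB2BGR))
E
python3 - <<'E'
from h import *
np.set_printoptions(precision=4,suppress=True)
print(ctrl.get_obs())
for n in("top","side"):
    im,d=ctrl.camera(n); np.savez("pics/"+n,im=im,d=d); save(n+"0.png",im)
    print(n,np.linalg.inv(ctrl.camera_params(n)["camera_from_world"]),K(n)[1])
    for l in ("book","thin_book","sorter","cradle","unit","key","key_head","desk_key","key_block","keyway","stamp","mug"):
        print(l,[(np.round(x["centre"],1),round(x["score"],2)) for x in ctrl.place_of(n,l)[:2]])
E
```

```text
pics
{'time_s': 0.0, 'qpos': array([-1.3976,  0.3005,  1.5215, -0.    ,  1.3207, -0.0666]), 'joint_vel': array([-0.0003,  0.0008, -0.0005,  0.0007, -0.0011, -0.0002]), 'tau': array([  0.0006, -53.181 , -35.2745,   0.0708,   0.0244,  -0.0001]), 'ee_pos': array([ 0.1306, -0.534 ,  0.2049]), 'eef_rot': array([-3.1415,  0.0011, -1.331 ]), 'force': array([-0.5252,  0.2467, -0.4667]), 'moment': array([-0.0256,  0.0003, -0.0047]), 'grip_width': 0.09414645954768132}
top [[ 0.0084 -0.9945  0.1045  0.4643]
 [-1.     -0.008   0.0047  0.0174]
 [-0.0039 -0.1046 -0.9945  1.5091]
 [ 0.      0.      0.      1.    ]] 469.1993308188692
book [(array([200.7, 256.5]), 0.7)]
thin_book [(array([196.8, 232.5]), 0.73)]
sorter [(array([200.4, 245. ]), 0.84)]
cradle [(array([280.6, 224.2]), 0.75), (array([418.3, 164.1]), 0.75)]
unit [(array([317.3, 222.7]), 0.83), (array([351.5, 217.8]), 0.38)]
key [(array([415.2, 238.3]), 0.59)]
key_head [(array([196.3, 231.5]), 0.69), (array([414.1, 238.3]), 0.55)]
desk_key [(array([435.9, 241.2]), 0.4)]
key_block [(array([422.2, 240.8]), 0.82), (array([437.1, 243.5]), 0.53)
[... 229 characters left out ...]
.      0.      0.      1.    ]] 360.9088989491758
book [(array([253.8, 152.6]), 0.7), (array([296.7, 170.7]), 0.25)]
thin_book [(array([279. , 149.4]), 0.71)]
sorter [(array([266.6, 154.8]), 0.9)]
cradle [(array([295.6, 172.2]), 0.58)]
unit [(array([308.2, 213.8]), 0.83), (array([307.4, 208. ]), 0.26)]
key [(array([298.1, 289.3]), 0.46), (array([300.5, 302.9]), 0.15)]
key_head [(array([292.2, 281.8]), 0.66), (array([296.9, 175.6]), 0.32)]
desk_key [(array([295.3, 318.2]), 0.41)]
key_block [(array([297.1, 317.8]), 0.85), (array([256.7, 155. ]), 0.42)]
keyway [(array([305.6, 207.1]), 0.57)]
stamp [(array([328.1, 162.5]), 0.72)]
mug [(array([407.3, 297.6]), 0.97), (array([278.6, 152.1]), 0.68)]
```

```bash
python3 - <<'E'
import cv2
t=cv2.imread("pics/top0.png");s=cv2.imread("pics/side0.png")
cv2.imwrite("pics/a.png",cv2.resize(t[130:290,160:480],None,fx=2.5,fy=2.5,interpolation=cv2.INTER_CUBIC))
cv2.imwrite("pics/b.png",cv2.resize(s[90:360,200:460],None,fx=2.2,fy=2.2,interpolation=cv2.INTER_CUBIC))
E
```

```text
(no output)
```

View pics/a.png

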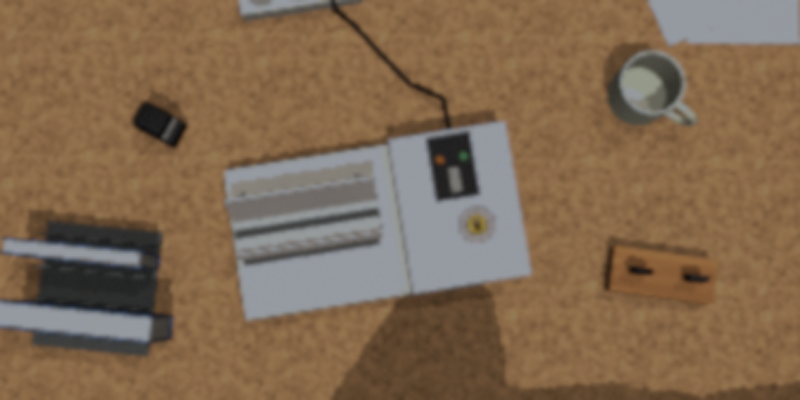

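View pics/b.png

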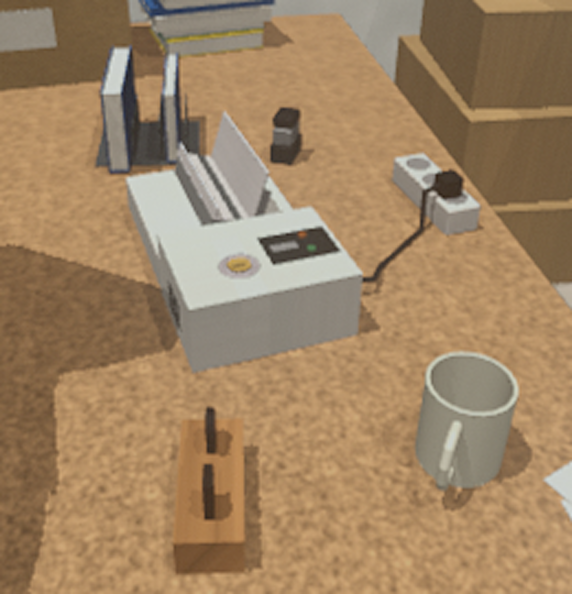

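```bash
python3 - <<'E'
from h import *
np.set_printoptions(precision=4,suppress=True)
t=np.load("pics/top.npz"); P=cloud("top",t["d"]); im=t["im"]
def box(name,m):
    Q=P[m]; 
    if len(Q)<5: print(name,"few");return
    r=cv2.minAreaRect((Q[:,:2]*1000).astype(np.float32)); print(name,len(Q),"c",np.round(r[0],1),"size",np.round(r[1],1),"ang",round(r[2],1),"z",np.round(np.percentile(Q[:,2],[5,50,95]),4))
v,u=np.mgrid[0:400,0:640]
S=(u>160)&(u<245)&(v>205)&(v<290)
z=P[...,2]
box("bookhi",S&(z>.127)&(z<.145)&(v>243)); box("thin",S&(z>.11)&(z<.126)&(v<245))
B=(u>385)&(u<460)&(v>215)&(v<270)
box("block",B&(z>.033)&(z<.046)); box("keys",B&(z>.06)&(z<.09))
C=(u>300)&(u<400)&(v>180)&(v<270)
box("console",C&(z>.080)&(z<.0868))
q=atz("top",352.8,218.5,.088);print("keyway",q)
print("cradle", atz("top",280.6,224.2,.07),"unit",atz("top",317.3,222.7,0),"key",atz("top",415.2,238.3,.04),"head",atz("top",414.1,238.3,.07),"desk",atz("top",435.9,241.2,.04),"block",atz("top",422.2,240.8,0),"sorter",atz("top",200.4,245,0),"stamp",atz("top",224.6,180.5,0),"mug",atz("top",415.6,166.8,0))
E
```

```text
bookhi 580 c [440.4 376.6] size [177.7  32.4] ang 84.6 z [0.1276 0.131  0.1357]
thin 354 c [522.1 389.9] size [165.3  20.1] ang 84.6 z [0.1113 0.1161 0.122 ]
block 664 c [ 503.3 -328.7] size [131.1  56.3] ang 82.5 z [0.0349 0.0391 0.0445]
keys 55 c [ 503.4 -327.2] size [93.8  8.3] ang 82.4 z [0.0661 0.0775 0.0841]
console 2021 c [578.5 -41.5] size [190.3 205. ] ang 9.5 z [0.0807 0.084  0.0864]
keyway [ 0.5634 -0.1006  0.088 ]
cradle [0.5454 0.1194 0.07  ] unit [0.5551 0.0063 0.    ] key [ 0.5065 -0.2992  0.04  ] head [ 0.5056 -0.2893  0.07  ] desk [ 0.498  -0.3635  0.04  ] block [ 0.4998 -0.3301  0.    ] sorter [0.4805 0.3806 0.    ] stamp [0.69   0.3087 0.    ] mug [ 0.7399 -0.3125  0.    ]
```

The top view shows the two books in the sorter (thick one nearer the robot, crop 75,320), the cradle at about (310,205), the key switch at (477,224) and the block with two keys at (638,268) and (697,276). The side view shows the same layout, but which key is round is not yet clear.

```bash
cat >> h.py <<'E'
np.set_printoptions(precision=4,suppress=True)
def down(x,y,z,yaw): 
    T=np.eye(4); T[:3,:3]=R.from_euler('xyz',[np.pi,0,yaw]).as_matrix(); T[:3,3]=[x,y,z]; return T
def plan(T1,n,T0=None,dec=2):
    T0=tool() if T0 is None else T0; D=np.linalg.inv(T0)@T1; w=np.round(R.from_matrix(D[:3,:3]).as_rotvec()/n,4)
    A=np.eye(3);S=np.zeros((3,3));Rs=R.from_rotvec(w).as_matrix()
    for k in range(n): S+=A; A=A@Rs
    t=np.round(np.linalg.solve(S,D[:3,3])*100,dec)
    print(n,"x",list(map(float,t)),list(map(float,w)),"res mm",np.round((D[:3,3]-S@t/100)*1000,1))
E
python3 - <<'E'
from h import *
p,f=K("wrist");print(np.array(p["mount"]),f,p["cx"],p["cy"])
t=np.load("pics/top.npz");P=cloud("top",t["d"]);z=P[...,2];v,u=np.mgrid[0:400,0:640]
for nm,m in (("book",(z>.128)&(z<.142)&(u<245)&(v>240)&(v<290)&(u>100)&(P[...,0]>.40)&(P[...,0]<.48)),("thin",(z>.112)&(z<.126)&(u<245)&(u>100)&(P[...,0]>.49)&(P[...,0]<.55)&(P[...,1]>.25)),("rest",(z>.11)&(P[...,1]>.0)&(P[...,1]<.25)&(P[...,0]>.45))):
    Q=P[m];r=cv2.minAreaRect((Q[:,:2]*1000).astype(np.float32));print(nm,len(Q),np.round(r,1) if 0 else r,np.median(Q[:,2]))
U=(z>.03)&(z<.0875)&(P[...,1]>-.2)&(P[...,1]<.25)&(P[...,0]>.4)&(P[...,0]<.75)
Q=P[U];r=cv2.minAreaRect((Q[:,:2]*1000).astype(np.float32));print("unit",r)
print("start->look");plan(down(.43,-.27,.30,-.13),11)
E
```

```text
[[ 1.      0.0007 -0.0004  0.0003]
 [-0.0006  0.9581  0.2865 -0.0848]
 [ 0.0006 -0.2865  0.9581 -0.1794]
 [ 0.      0.      0.      1.    ]] 315.5018112956306 322.75572204536627 198.32169009138207
book 544 ((440.912353515625, 382.43994140625), (189.48245239257812, 32.375980377197266), 84.62542724609375) 0.13134880084320844
thin 322 ((522.1229248046875, 391.4937744140625), (168.44766235351562, 19.781967163085938), 84.6248779296875) 0.11655415949847436
rest 1261 ((573.47998046875, 83.34004211425781), (225.35147094726562, 119.60054779052734), 59.08787155151367) 1.509052712606898
unit ((584.4008178710938, 35.73527526855469), (228.76255798339844, 355.4783630371094), 9.51014518737793)
start->look
11 x [0.24, -3.85, -0.86] [0.0, 0.0, -0.1092] res mm [0.2 0.  0. ]
```

```bash
python3 -m inch '[0.24,-4,-0.86,0,0,-0.1092,0.65, 0.24,-4,-0.86,0,0,-0.1092,0.65, 0.24,-4,-0.86,0,0,-0.1092,0.65, 0.24,-4,-0.86,0,0,-0.1092,0.65, 0.24,-4,-0.86,0,0,-0.1092,0.65, 0.24,-4,-0.86,0,0,-0.1092,0.65, 0.24,-4,-0.86,0,0,-0.1092,0.65, 0.24,-4,-0.86,0,0,-0.1092,0.65, 0.24,-4,-0.86,0,0,-0.1092,0.65, 0.24,-4,-0.86,0,0,-0.1092,0.65, 0.24,-4,-0.86,0,0,-0.1092,0.65, 3.5,0,0,0,0,0,0.65, 3.5,0,0,0,0,0,0.65, 0,0,0,0,0,0,0.65]'
python3 - <<'E'
from h import *
T=tool(); im,d=ctrl.camera("wrist"); np.savez("pics/w1",im=im,d=d,T=T); save("w1.png",im)
for l,z in (("key",.046),("key_head",.072),("desk_key",.046),("keyway",.088)):
    for x in ctrl.place_of("wrist",l)[:3]: print(l,np.round(x["centre"],1),round(x["score"],2),atz("wrist",*x["centre"],z,T))
E
```

```text
time_s: 3.05
ee_pos: [0.5116, -0.2676, 0.299]
eef_rot: [-3.141, 0.001, -0.129]
force: [0.1, -0.3, 0.3]
grip_width: 0.0606
key [323.  187.7] 0.62 [ 0.5089 -0.2968  0.046 ]
key_head [324.4 191.3] 0.5 [ 0.511  -0.2952  0.072 ]
desk_key [324.6 234.4] 0.49 [ 0.5022 -0.368   0.046 ]
keyway [350.9  15.8] 0.75 [ 0.5658 -0.0959  0.088 ]
```

View pics/w1.png

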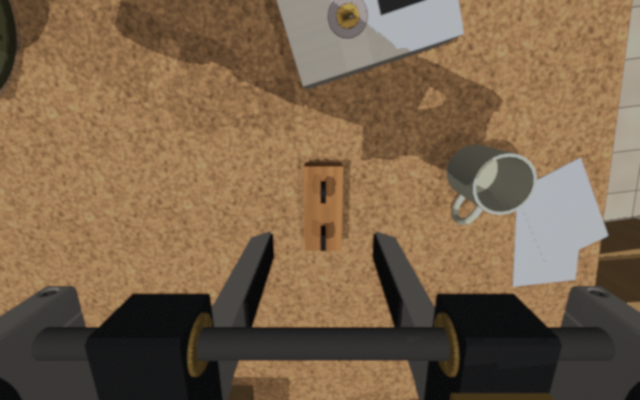

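The wrist view shows the block with keys at (323,190) and (323,236), and the plug at (348,15). The detectors agree from all three cameras that the round key is the one nearer the activator. Next I move over the book.

```bash
python3 - <<'E'
from h import *
plan(down(.4409,.3824,.24,-.0937),16)
E
```

```text
16 x [-0.89, -3.99, 0.38] [0.0, -0.0, -0.0023] res mm [ 0.5 -0.1 -0.6]
```

```bash
python3 -m inch '[-0.89,-3.99,0.38,0,0,-0.0023,0.65, -0.89,-3.99,0.38,0,0,-0.0023,0.65, -0.89,-3.99,0.38,0,0,-0.0023,0.65, -0.89,-3.99,0.38,0,0,-0.0023,0.65, -0.89,-3.99,0.38,0,0,-0.0023,0.65, -0.89,-3.99,0.38,0,0,-0.0023,0.65, -0.89,-3.99,0.38,0,0,-0.0023,0.65, -0.89,-3.99,0.38,0,0,-0.0023,0.65, -0.89,-3.99,0.38,0,0,-0.0023,0.65, -0.89,-3.99,0.38,0,0,-0.0023,0.65, -0.89,-3.99,0.38,0,0,-0.0023,0.65, -0.89,-3.99,0.38,0,0,-0.0023,0.65, -0.89,-3.99,0.38,0,0,-0.0023,0.65, -0.89,-3.99,0.38,0,0,-0.0023,0.65, -0.89,-3.99,0.38,0,0,-0.0023,0.65, -0.89,-3.99,0.38,0,0,-0.0023,0.65, 0,0,0,0,0,0,0.65]'
python3 - <<'E'
from h import *
T=tool(); im,d=ctrl.camera("wrist"); np.savez("pics/w2",im=im,d=d,T=T)
P=cloud("wrist",d,T);z=P[...,2]
m=(z>.125)&(z<.145)&(abs(P[...,0]-.441)<.04)&(d>0)
Q=P[m]
r=cv2.minAreaRect((Q[:,:2]*1000).astype(np.float32));print(len(Q),r,np.median(Q[:,2]))
B=Q[np.abs(Q[:,1]-.36)<.03];print("x range near y=.36",np.percentile(B[:,0],[2,98]),"y",Q[:,1].min(),Q[:,1].max())
plan(down(.4409,.3824,.083,-.0937),5)
E
```

```text
time_s: 5.42
ee_pos: [0.4397, 0.3838, 0.2389]
eef_rot: [3.141, 0.001, -0.091]
force: [-0.3, -0.6, -0.7]
grip_width: 0.0609
6361 ((441.23126220703125, 380.9063720703125), (189.83450317382812, 32.05702209472656), 84.6919174194336) 0.13031528216379373
x range near y=.36 [0.4234 0.4555] y 0.285022970602528 0.47676471687086036
5 x [0.01, 0.0, 3.12] [0.0001, 0.0, 0.0004] res mm [0.2 0.1 0.2]
```

```bash
python3 -m inch '[0.12,0.2,3.1,0,0,-0.002,0.65, 0,0,3.1,0,0,0,0.65, 0,0,3.1,0,0,0,0.65, 0,0,3.1,0,0,0,0.65, 0,0,3.1,0,0,0,0.65, 0,0,0,0,0,0,0.65, 0,0,0,0,0,0,0.2, 0,0,0,0,0,0,0.2, 0,0,0,0,0,0,0.2, 0,0,0,0,0,0,0.2]' 30; python3 -c "
from h import *
print(ctrl.get_obs()['moment'],ctrl.get_obs()['ee_pos'])"
```

```text
time_s: 6.72
ee_pos: [0.4419, 0.3805, 0.085]
eef_rot: [-3.141, -0.001, -0.091]
force: [-0.3, -2.0, 5.2]
grip_width: 0.0322
[-0.2022  0.0706  0.0326] [0.4419 0.3805 0.085 ]
```

```bash
python3 - <<'E'
from h import *
t=np.load("pics/top.npz");P=cloud("top",t["d"]).reshape(-1,3)
a=np.radians(9.5);c,s=np.cos(a),np.sin(a)
X=c*P[:,0]+s*P[:,1];Y=-s*P[:,0]+c*P[:,1];Z=P[:,2]
ok=(X>.42)&(X<.72)&(Y>-.3)&(Y<.18)
def rng(m,n): print(n,m.sum(),"X",np.percentile(X[m],[0,2,98,100]),"Y",np.percentile(Y[m],[0,2,98,100]))
rng(ok&(Z>.078)&(Z<.092)&(Y<-.09),"console"); rng(ok&(Z>.04)&(Z<.056)&(X<.52)&(Y>-.2),"low front")
rng(ok&(Z>.095)&(Z<.16),"rest upper")
m=ok&(Y>-.06)&(Y<.08)
for x in np.arange(.44,.68,.006):
    k=m&(abs(X-x)<.003); 
    if k.sum(): print(round(x,3),k.sum(),np.round(np.percentile(Z[k],[10,50,90]),3))
for K_ in ((.5634,-.1006),(.5658,-.0959)): print("keyway rot",c*K_[0]+s*K_[1],-s*K_[0]+c*K_[1])
E
```

```text
console 2890 X [0.4685 0.4724 0.6547 0.6589] Y [-0.239  -0.2361 -0.0965 -0.0937]
low front 1100 X [0.4682 0.4692 0.5189 0.52  ] Y [-0.1684 -0.0901  0.1112  0.1164]
rest upper 337 X [0.5462 0.5988 0.6121 0.6128] Y [-0.0687 -0.0654  0.1068  0.1098]
0.44 83 [-0.004 -0.001  0.003]
0.446 81 [-0.004 -0.001  0.004]
0.452 85 [-0.005 -0.     0.003]
0.458 1121 [1.509 1.509 1.509]
0.464 83 [-0.005 -0.     0.003]
0.47 90 [0.    0.047 0.053]
0.476 87 [0.046 0.049 0.053]
0.482 87 [0.046 0.05  0.053]
0.488 89 [0.046 0.049 0.053]
0.494 86 [0.046 0.05  0.054]
0.5 87 [0.044 0.05  0.054]
0.506 86 [0.046 0.05  0.053]
0.512 90 [0.045 0.049 0.053]
0.518 83 [0.045 0.05  0.054]
0.524 88 [0.045 0.05  0.053]
0.53 88 [0.046 0.049 0.053]
0.536 98 [0.047 0.054 0.062]
0.542 108 [0.065 0.075 0.085]
0.548 81 [0.076 0.089 0.093]
0.554 86 [0.07  0.073 0.078]
0.56 87 [0.068 0.072 0.077]
0.566 84 [0.066 0.07  0.073]
0.572 89 [0.065 0.069 0.072]
0.578 84 [0.063 0.067 0.072]
0.584 87 [0.061 0.065 0.068]
0.59 97 [0.061 0.068 0.073]
0.596 118 [0.076 0.085 0.093]
0.602 121 [0.095 0.103 0.114]
0.608 120 [0.115 0.123 0.129]
0.614 25 [0.123 0.128 0.13 ]
0.62 27 [0.047 0.05  0.055]
0.626 81 [0.045 0.05  0.053]
0.632 88 [0.045 0.049 0.054]
0.638 86 [0.045 0.05  0.054]
0.644 80 [0.044 0.049 0.053]
0.65 89 [0.044 0.05  0.054]
0.656 64 [0.044 0.048 0.052]
0.662 7 [-0.001  0.     0.006]
0.668 81 [-0.004 -0.     0.004]
0.674 77 [-0.005  0.     0.004]
0.68 81 [-0.005 -0.001  0.004]
keyway rot 0.539069518756492 -0.19220815265655128
keyway rot 0.5422123279477266 -0.18796872458339192
```

```bash
python3 -m inch '[0,0,-1.5,0,0,0,0.2, 0,0,-3.5,0,0,0,0.2, 0,0,-3.5,0,0,0,0.2, 0,0,-3.5,0,0,0,0.2, 0,0,-3.5,0,0,0,0.2, 0,0,-1.5,0,0,0,0.2, 0,0,0,0,0,0,0.2]'
```

```text
time_s: 7.6
ee_pos: [0.4416, 0.3804, 0.2545]
eef_rot: [-3.141, -0.001, -0.091]
force: [0.3, -0.1, -4.8]
grip_width: 0.0317
```

```bash
cat >> h.py <<'E'
A9=np.radians(9.5); RC=R.from_euler('xyz',[0,.3,A9]).as_matrix(); C0=np.array([.5573,.1141,.07])
def cr(px,pz,b=np.array([0,-.001,.081]),py=0.):
    T=np.eye(4); T[:3,:3]=RC@np.diag([1,-1,-1]); T[:3,3]=C0+RC@np.array([px,py,pz])-T[:3,:3]@b; return T
def incr(b=np.array([0,-.001,.081])):
    T=tool(); return RC.T@(T[:3,3]+T[:3,:3]@b-C0)*1000, RC.T@T[:3,:3]
E
python3 - <<'E'
from h import *
print(cr(.001,.085)[:3,3]); plan(cr(.001,.085),9)
T=tool();im,d=ctrl.camera("side");P=cloud("side",d);z=P[...,2]
m=(abs(P[...,0]-.4416)<.035)&(abs(P[...,1]-.38)<.12)&(z>.14)&(z<.30)
Q=P[m];print(len(Q),np.percentile(Q,[1,99],axis=0))
E
```

```text
[0.6068 0.1214 0.2283]
9 x [1.8, 2.92, 0.07] [-0.0043, -0.0332, -0.0283] res mm [0.4 0.3 0.2]
805 [[0.4183 0.2829 0.1756]
 [0.4694 0.4554 0.2999]]
```

```bash
python3 -m inch '[1.8,2.92,0.07,-0.0043,-0.0332,-0.0283,0.2, 1.8,2.92,0.07,-0.0043,-0.0332,-0.0283,0.2, 1.8,2.92,0.07,-0.0043,-0.0332,-0.0283,0.2, 1.8,2.92,0.07,-0.0043,-0.0332,-0.0283,0.2, 1.8,2.92,0.07,-0.0043,-0.0332,-0.0283,0.2, 1.8,2.92,0.07,-0.0043,-0.0332,-0.0283,0.2, 1.8,2.92,0.07,-0.0043,-0.0332,-0.0283,0.2, 1.8,2.92,0.07,-0.0043,-0.0332,-0.0283,0.2, 1.8,2.92,0.07,-0.0043,-0.0332,-0.0283,0.2, 0,0,0,0,0,0,0.2, 0,0,0,0,0,0,0.2]'
python3 - <<'E'
from h import *
print(*incr()); print(ctrl.get_obs()["force"])
im,d=ctrl.camera("top");P=cloud("top",d);z=P[...,2];save("t2.png",im)
S=(P-C0)@RC
# rest & lip vs book in cradle coords
m=(abs(S[...,1])<.11)&(abs(S[...,0])<.03)&(S[...,2]>.07)&(S[...,2]<.25)
Q=S[m];print(np.percentile(Q,[1,50,99],axis=0)*1000)
im,d=ctrl.camera("side");save("s2.png",im[100:260,180:380].repeat(3,0).repeat(3,1))
plan(cr(.001,.012),8)
E
```

```text
time_s: 9.02
ee_pos: [0.6059, 0.122, 0.227]
eef_rot: [-3.142, 0.302, 0.166]
force: [0.2, -0.1, -3.0]
grip_width: 0.0316
[ 0.4836  0.7619 83.5491] [[ 1.     -0.0003 -0.0021]
 [-0.0003 -1.      0.0001]
 [-0.0021 -0.0001 -1.    ]]
[ 0.1741 -0.0823 -2.9962]
[[-16.685  -92.1843  87.4337]
 [-13.7091 -69.1851 185.7005]
 [ 16.4969 -41.5995 215.7889]]
8 x [0.01, 0.01, 0.91] [0.0, 0.0001, 0.0001] res mm [-0.1  0.3 -0.2]
```

View pics/s2.png

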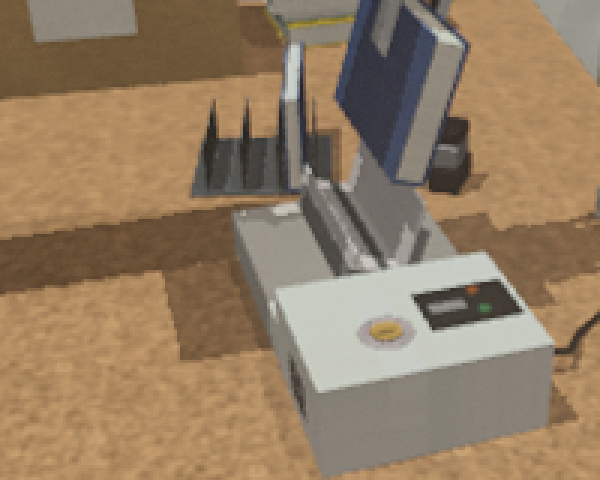

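The book is held in line with the cradle's slope, directly above the trough, with clearance to both the rest and the lip.

```bash
python3 -m inch '[0,0.05,1.2,0,0,0,0.2, 0,0,1.2,0,0,0,0.2, 0,0,1.2,0,0,0,0.2, 0,0,1.2,0,0,0,0.2, 0,0,1.2,0,0,0,0.2, 0,0,0.9,0,0,0,0.2, 0,0,0.3,0,0,0,0.2, 0,0,0,0,0,0,0.2]'; python3 -c "
from h import *
print(incr()[0],ctrl.get_obs()['force'],ctrl.get_obs()['moment'])"
python3 -m inch '[0,0,0.15,0,0,0,0.2, 0,0,0.15,0,0,0,0.2, 0,0,0.15,0,0,0,0.2, 0,0,0,0,0,0,0.2]'; python3 -c "
from h import *
print(incr()[0],ctrl.get_obs()['force'],ctrl.get_obs()['moment'])"
```

```text
time_s: 10.12
ee_pos: [0.5854, 0.1176, 0.1595]
eef_rot: [3.141, 0.3, 0.166]
force: [-0.0, 0.9, -3.8]
grip_width: 0.0323
[ 0.584  -0.2104 12.906 ] [-0.021   0.8849 -3.8206] [-0.0241 -0.4388 -0.0019]
time_s: 10.62
ee_pos: [0.584, 0.1174, 0.1551]
eef_rot: [3.141, 0.301, 0.166]
force: [-0.3, 0.0, -2.9]
grip_width: 0.0318
[ 0.5072 -0.1701  8.2155] [-0.2578  0.0034 -2.915 ] [-0.014  -0.5003 -0.0134]
```

```bash
python3 -m inch '[0,0,0.15,0,0,0,0.2, 0,0,0.15,0,0,0,0.2, 0,0,0.1,0,0,0,0.2, 0,0,0,0,0,0,0.2]'; python3 -c "
from h import *
print(incr()[0],ctrl.get_obs()['force'],ctrl.get_obs()['moment'])"
python3 -m inch '[0,0,0.1,0,0,0,0.2, 0,0,0.1,0,0,0,0.2, 0,0,0,0,0,0,0.2]'; python3 -c "
from h import *
print(incr()[0],ctrl.get_obs()['force'],ctrl.get_obs()['moment'])"
```

```text
time_s: 11.12
ee_pos: [0.5829, 0.1172, 0.1513]
eef_rot: [3.141, 0.301, 0.166]
force: [-0.0, -0.8, -4.0]
grip_width: 0.0315
[ 0.5178 -0.1693  4.2401] [-0.0227 -0.763  -3.9923] [ 0.0469 -0.4511  0.0104]
time_s: 11.5
ee_pos: [0.5823, 0.1171, 0.1493]
eef_rot: [3.141, 0.301, 0.166]
force: [0.5, -0.3, -3.8]
grip_width: 0.0319
[ 0.509  -0.1679  2.202 ] [ 0.5071 -0.3068 -3.8046] [-0.0072 -0.4303  0.0039]
```

Contact is near, so I step down in small moves until the wrist force unloads.

```bash
python3 -m inch '[0,0,0.1,0,0,0,0.2, 0,0,0.1,0,0,0,0.2, 0,0,0,0,0,0,0.2]'; python3 -c "
from h import *
print(incr()[0],ctrl.get_obs()['force'],ctrl.get_obs()['moment'])"
python3 -m inch '[0,0,0.1,0,0,0,0.2, 0,0,0,0,0,0,0.2]'; python3 -c "
from h import *
print(incr()[0],ctrl.get_obs()['force'],ctrl.get_obs()['moment'])"
```

```text
time_s: 11.88
ee_pos: [0.5817, 0.117, 0.1474]
eef_rot: [3.141, 0.301, 0.166]
force: [0.1, -0.3, -4.3]
grip_width: 0.0318
[ 0.5197 -0.1809  0.2329] [ 0.1467 -0.2773 -4.2501] [ 0.0136 -0.4833  0.0139]
time_s: 12.12
ee_pos: [0.5816, 0.117, 0.1469]
eef_rot: [3.141, 0.3, 0.166]
force: [0.5, 0.4, -1.0]
grip_width: 0.0317
[ 0.6427 -0.1777 -0.3059] [ 0.5474  0.3638 -1.0027] [ 0.0087 -0.3615 -0.0163]
```

Floor contact (-4.3 to -1.0 N). Now I slide it back against the rest.

```bash
python3 -m inch '[0.15,0,0,0,0,0,0.2, 0.15,0,0,0,0,0,0.2, 0.1,0,0,0,0,0,0.2, 0,0,0,0,0,0,0.2]'; python3 -c "
from h import *
print(incr()[0],RC.T@ctrl.get_obs()['force'],ctrl.get_obs()['moment'])"
python3 -m inch '[0.1,0,0,0,0,0,0.2, 0.1,0,0,0,0,0,0.2, 0,0,0,0,0,0,0.2]'; python3 -c "
from h import *
print(incr()[0],RC.T@ctrl.get_obs()['force'],ctrl.get_obs()['moment'])"
```

```text
time_s: 12.62
ee_pos: [0.5855, 0.1176, 0.1456]
eef_rot: [3.141, 0.3, 0.166]
force: [1.3, -1.0, 5.1]
grip_width: 0.0317
[ 4.7404 -0.2384 -0.3722] [-0.4598 -1.1593  5.1873] [-0.1093 -0.0862  0.2174]
time_s: 13.0
ee_pos: [0.5857, 0.1176, 0.1457]
eef_rot: [3.141, 0.305, 0.166]
force: [-13.3, -4.3, 12.6]
grip_width: 0.0314
[ 4.6197 -0.3008 -0.2547] [-16.9705  -2.086    7.8941] [-0.7347  3.1295  0.3405]
```

```bash
python3 -m inch '[-0.1,0,-0.03,0,0,0,0.2, -0.03,0,0,0,0,0,0.2, 0,0,0,0,0,0,0.2]'; python3 -c "
from h import *
print(incr()[0],RC.T@ctrl.get_obs()['force'],ctrl.get_obs()['moment'])"
python3 -m inch '[0,0,0,0,0,0,0.4, 0,0,0,0,0,0,0.5, 0,0,0,0,0,0,0.6, 0,0,0,0,0,0,0.6, 0,0,0,0,0,0,0.6]' 8; python3 -c "
from h import *
print(incr()[0],RC.T@ctrl.get_obs()['force'],ctrl.get_obs()['moment'])"
```

```text
time_s: 13.38
ee_pos: [0.5856, 0.1175, 0.1456]
eef_rot: [3.141, 0.302, 0.166]
force: [-4.0, -2.8, 5.3]
grip_width: 0.0317
[ 4.7552 -0.2927 -0.3189] [-5.7461 -2.0734  3.7915] [-0.3498  1.0741  0.3161]
time_s: 14.0
ee_pos: [0.586, 0.1177, 0.1454]
eef_rot: [3.141, 0.3, 0.166]
force: [0.6, -0.2, 0.6]
grip_width: 0.0565
[ 5.2682 -0.1742 -0.4204] [ 0.3749 -0.2888  0.7802] [-0.0022 -0.2252 -0.0597]
```

```bash
python3 -m inch '[0,0,-1,0,0,0,0.6, 0,0,-2.5,0,0,0,0.6, 0,0,-3.5,0,0,0,0.6, 0,0,-3.5,0,0,0,0.6]'
python3 - <<'E'
from h import *
T=tool();im,d=ctrl.camera("wrist");P=cloud("wrist",d,T)
S=(P-C0)@RC*1000
for n in("wrist","side"):
    if n=="side": im,d=ctrl.camera("side");S=(cloud("side",d)-C0)@RC*1000;im2=im;sav=np.ascontiguousarray(im[90:290,200:400]).repeat(3,0).repeat(3,1);save("s3.png",sav)
    m=(abs(S[...,1])<110)&(S[...,0]>-25)&(S[...,0]<40)&(S[...,2]>124)&(S[...,2]<140)&(d>0);Q=S[m]
    if len(Q)>10:
        print(n,len(Q),np.percentile(Q,[1,50,99],axis=0)); print(cv2.minAreaRect(Q[:,:2].astype(np.float32)))
# front face tilt from wrist/side: x vs z
m=(abs(S[...,1])<80)&(S[...,0]>-25)&(S[...,0]<5)&(S[...,2]>25)&(S[...,2]<120);Q=S[m];print("front face side cam",len(Q),np.polyfit(Q[:,2],Q[:,0],1) if len(Q)>20 else "")
print("to key look");plan(down(.515,-.265,.27,-.13),14)
E
```

```text
time_s: 14.5
ee_pos: [0.6169, 0.1229, 0.2476]
eef_rot: [3.141, 0.3, 0.166]
force: [0.4, -0.5, -0.1]
grip_width: 0.0565
wrist 8772 [[ -9.9448 -90.1347 124.5498]
 [  5.4551  13.1586 126.2377]
 [ 21.3424  89.4451 130.9267]]
((5.775663375854492, -1.3057403564453125), (32.1072883605957, 189.6204071044922), 0.16487188637256622)
side 305 [[-11.4376 -95.574  124.4404]
 [  6.4283 -16.2726 126.1688]
 [ 21.3953  89.8442 130.3881]]
((4.87999153137207, -1.671112060546875), (190.5558624267578, 33.6831169128418), 89.84130096435547)
front face side cam 730 [  0.0022 -10.4716]
to key look
14 x [-0.83, 2.76, 0.01] [0.0031, 0.0208, 0.021] res mm [ 0.   0.3 -0.4]
```

View pics/s3.png

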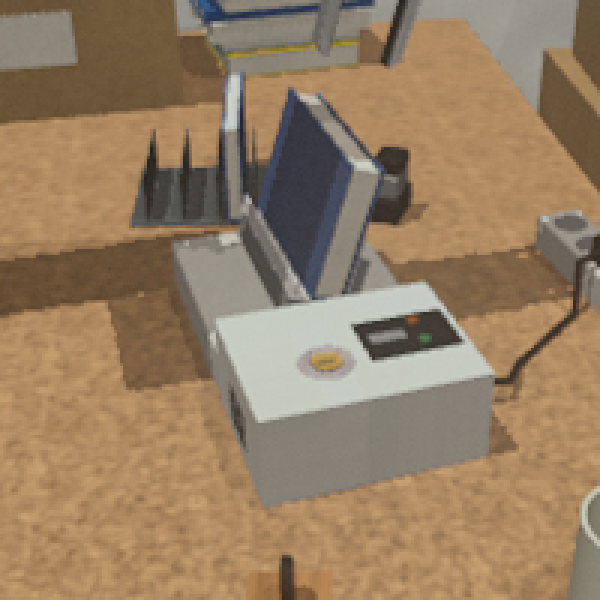

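The book is seated (cradle coords 5.8, -1.3 mm; face tilt about 0.002 rad; pictured flat on the rest). Now a closer look at the key switch on the way to the keys.

```bash
python3 - <<'E'
from h import *
plan(down(.563,-.100,.22,-.0),7)
E
```

```text
7 x [-1.0, 3.1, 0.62] [0.0035, 0.0419, 0.0235] res mm [-0.  -0.2 -0.2]
```

```bash
python3 -m inch '[-1,3.1,0.62,0.0035,0.0419,0.0235,0.6, -1,3.1,0.62,0.0035,0.0419,0.0235,0.6, -1,3.1,0.62,0.0035,0.0419,0.0235,0.6, -1,3.1,0.62,0.0035,0.0419,0.0235,0.6, -1,3.1,0.62,0.0035,0.0419,0.0235,0.6, -1,3.1,0.62,0.0035,0.0419,0.0235,0.6, -1,3.1,0.62,0.0035,0.0419,0.0235,0.6, 0,0,0,0,0,0,0.6, 0,0,0,0,0,0,0.6]'
python3 - <<'E'
from h import *
T=tool();im,d=ctrl.camera("wrist");np.savez("pics/w3",im=im,d=d,T=T)
for x in ctrl.place_of("wrist","keyway")[:2]: 
    u,v=x["centre"];print(u,v,x["score"],atz("wrist",u,v,.088,T),"depth z",world("wrist",u,v,d[int(v),int(u)],T))
u,v=ctrl.place_of("wrist","keyway")[0]["centre"];u0,v0=int(u)-30,int(v)-30;print(u0,v0)
save("kw.png",cv2.resize(im[v0:v0+60,u0:u0+60],None,fx=8,fy=8,interpolation=cv2.INTER_CUBIC))
plan(down(.509,-.262,.19,-.13),6)
E
```

```text
time_s: 15.72
ee_pos: [0.5614, -0.1, 0.2162]
eef_rot: [3.141, 0.007, 0.0]
force: [0.1, 0.5, 0.3]
grip_width: 0.0566
320.8 187.0 0.64 [ 0.5596 -0.0962  0.088 ] depth z [ 0.5595 -0.0984  0.0798]
290 157
6 x [-0.73, 2.75, 0.44] [0.0002, 0.0011, 0.0219] res mm [-0.   0.1  0.1]
```

View pics/kw.png

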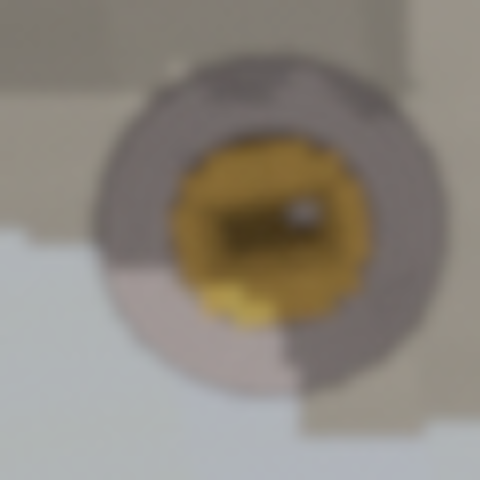

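The slot runs along the unit's x (about 10° in the picture, plug centre near crop (272,230)), with the pins glinting at its right (+x) end. Next I take a close look at the keys, using depth to tell round from flat.

```bash
python3 - <<'E'
from h import *
w=np.load("pics/w3.npz");im=w["im"].astype(int);
m=(im[...,0]-im[...,2]>40);m[:150]=0;m[225:]=0;m[:,:285]=0;m[:,360:]=0
g=im[150:225,285:360]
n,l,st,c=cv2.connectedComponentsWithStats(m.astype(np.uint8));i=1+st[1:,4].argmax();print(st[i],c[i])
pts=np.argwhere(l==i)[:,::-1].astype(np.float32);(cx,cy),r=cv2.minEnclosingCircle(pts);print(cx,cy,r,atz("wrist",cx,cy,.088,w["T"]))
plan(down(.46,-.305,.19,-.13),7)
E
```

```text
[311 174  25  24 456] [323.2105 185.6579]
323.44683837890625 185.85548400878906 12.584479331970215 [ 0.5623 -0.095   0.088 ]
7 x [-1.29, 3.01, 0.38] [0.0002, 0.001, 0.0188] res mm [0.1 0.2 0. ]
```

```bash
python3 -m inch '[-1.29,3.01,0.38,0,0.001,0.0188,0.4, -1.29,3.01,0.38,0,0.001,0.0188,0.4, -1.29,3.01,0.38,0,0.001,0.0188,0.4, -1.29,3.01,0.38,0,0.001,0.0188,0.4, -1.29,3.01,0.38,0,0.001,0.0188,0.4, -1.29,3.01,0.38,0,0.001,0.0188,0.4, -1.29,3.01,0.38,0,0.001,0.0188,0.4, 0,0,0,0,0,0,0.4, 0,0,0,0,0,0,0.4]'
python3 - <<'E'
from h import *
T=tool();im,d=ctrl.camera("wrist");np.savez("pics/w4",im=im,d=d,T=T)
P=cloud("wrist",d,T);ax=np.array([.131,.991]);c=np.array([.5033,-.3287])
for l,z in (("key",.04),("key_head",.066),("desk_key",.04)):
    for x in ctrl.place_of("wrist",l)[:2]: print(l,np.round(x["centre"],1),round(x["score"],2),atz("wrist",*x["centre"],z,T))
s=(P[...,:2]-c)@ax; t=(P[...,:2]-c)@np.array([.991,-.131]);z=P[...,2]
for nm,lo,hi in (("near",0,.07),("far",-.07,0)):
    m=(z>.05)&(z<.1)&(abs(t)<.02)&(s>lo)&(s<hi);Q=P[m];print(nm,len(Q),"s",np.percentile(s[m],[0,2,98,100]),"z",np.percentile(z[m],[2,98]),"t",np.percentile(t[m],[2,50,98]))
    k=m&(z>np.percentile(z[m],60)); print("  s-range by z", [(round(b,3),np.round([s[m&(abs(z-b)<.003)].min(),s[m&(abs(z-b)<.003)].max()],4)) for b in np.arange(.053,.083,.006) if (m&(abs(z-b)<.003)).sum()])
m=(z>.034)&(z<.045)&(abs(s)<.08)&(abs(t)<.04);print("block",cv2.minAreaRect((P[m][:,:2]*1000).astype(np.float32)))
save("w4.png",cv2.resize(im[120:240,270:430],None,fx=5,fy=5,interpolation=cv2.INTER_CUBIC))
E
```

```text
time_s: 17.0
ee_pos: [0.4599, -0.3048, 0.1903]
eef_rot: [3.14, -0.001, -0.131]
force: [-0.7, -0.6, -0.7]
grip_width: 0.0377
key [366.1 173.2] 0.73 [ 0.5085 -0.2979  0.04  ]
key_head [370.8 179.8] 0.87 [ 0.5096 -0.2991  0.066 ]
desk_key [366.4 230.6] 0.52 [ 0.5029 -0.3635  0.04  ]
near 335 s [0.0171 0.018  0.0451 0.0454] z [0.0549 0.0807] t [-0.0033 -0.0006  0.0044]
  s-range by z [(np.float64(0.053), array([0.0219, 0.0409])), (np.float64(0.059), array([0.0183, 0.0436])), (np.float64(0.065), array([0.0193, 0.0454])), (np.float64(0.071), array([0.0171, 0.0454])), (np.float64(0.077), array([0.0189, 0.0427])), (np.float64(0.083), array([0.0266, 0.0343]))]
far 62 s [-0.0286 -0.0278 -0.0249 -0.0248] z [0.0519 0.074 ] t [-0.0031  0.0007  0.0044]
  s-range by z [(np.float64(0.053), array([-0.0263, -0.0248])), (np.float64(0.059), array([-0.0286, -0.0249])), (np.float64(0.065), array([-0.026 , -0.0249])), (np.float64(0.071), array([-0.0258, -0.0253])), (np.float64(0.077), array([-0.025 , -0.0249]))]
block ((503.79302978515625, -331.8253173828125), (130.00372314453125, 56.30435562133789), 82.45697784423828)
```

View pics/w4.png

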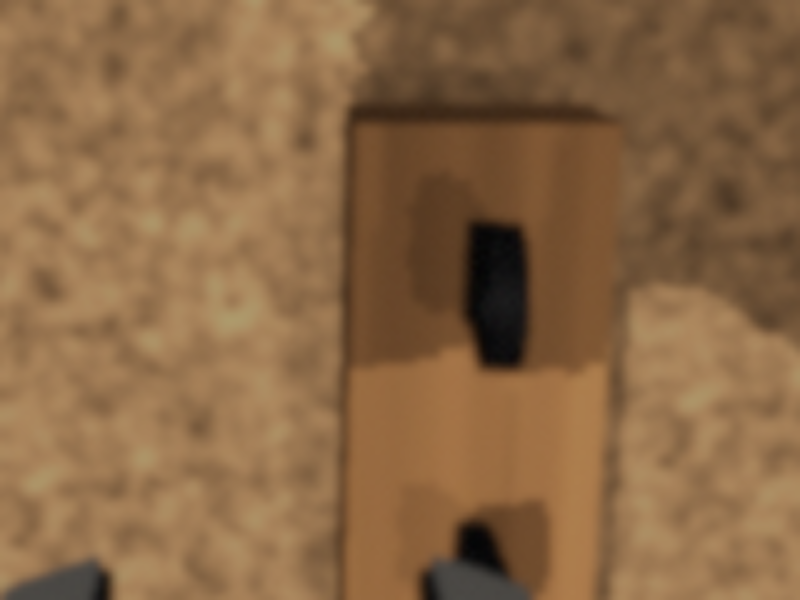

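The near head's width changes with height (28 mm at mid-height, 8 mm at the top), so it is the round one: key at about (0.508, -0.298).

```bash
python3 - <<'E'
from h import *
a=down(.508,-.2981,.10,-.1316);plan(a,4)
plan(down(.508,-.2981,.0485,-.1316),3,a)
E
```

```text
4 x [1.17, -0.33, 2.26] [0.0004, -0.0002, 0.0003] res mm [ 0.   0.2 -0. ]
3 x [0.0, 0.0, 1.72] [0.0, 0.0, -0.0] res mm [ 0.   0.  -0.1]
```

```bash
python3 -m inch '[1.17,-0.33,2.26,0,0,0,0.4, 1.17,-0.33,2.26,0,0,0,0.4, 1.17,-0.33,2.26,0,0,0,0.4, 1.17,-0.33,2.26,0,0,0,0.4, 0,0,1.72,0,0,0,0.4, 0,0,1.72,0,0,0,0.4, 0,0,1.7,0,0,0,0.4, 0,0,0,0,0,0,0.4, 0,0,0,0,0,0,0, 0,0,0,0,0,0,0, 0,0,0,0,0,0,0, 0,0,0,0,0,0,0]' 12
python3 -m inch '[0,0,0,0,0,0,0, 0,0,0,0,0,0,0]' 60
```

```text
time_s: 18.7
ee_pos: [0.5076, -0.2989, 0.0488]
eef_rot: [3.14, -0.001, -0.132]
force: [0.1, -0.2, 2.6]
grip_width: 0.0078
time_s: 18.95
ee_pos: [0.5077, -0.299, 0.0488]
eef_rot: [3.14, -0.001, -0.132]
force: [-1.1, 1.0, 4.4]
grip_width: 0.0078
```

```bash
python3 -m inch '[0,0,-1,0,0,0,0, 0,0,-2,0,0,0,0, 0,0,-4,0,0,0,0, 0,0,-4,0,0,0,0, 0,0,-0.5,0,0,0,0, 0,0,0,0,0,0,0]'
python3 - <<'E'
from h import *
plan(down(.5623,-.0945,.160,1.737),12); plan(down(.5623,-.0945,.160,1.737),12,dec=3);print(ctrl.get_obs()["qpos"])
E
```

```text
time_s: 19.7
ee_pos: [0.5072, -0.2985, 0.1631]
eef_rot: [3.14, -0.0, -0.132]
force: [-0.3, 0.1, -0.6]
grip_width: 0.0075
12 x [1.71, -1.12, 0.02] [0.0001, 0.0001, -0.1557] res mm [-0.5 -0.1  0.6]
12 x [1.707, -1.124, 0.025] [0.0001, 0.0001, -0.1557] res mm [-0. -0. -0.]
[-0.5938  0.4205  1.4585 -0.001   1.2617 -0.4617]
```

```bash
python3 -m inch '[1.71,-1.12,0.02,0,0,-0.1557,0, 1.71,-1.12,0.02,0,0,-0.1557,0, 1.71,-1.12,0.02,0,0,-0.1557,0, 1.71,-1.12,0.02,0,0,-0.1557,0, 1.71,-1.12,0.02,0,0,-0.1557,0, 1.71,-1.12,0.02,0,0,-0.1557,0, 1.71,-1.12,0.02,0,0,-0.1557,0, 1.71,-1.12,0.02,0,0,-0.1557,0, 1.71,-1.12,0.02,0,0,-0.1557,0, 1.71,-1.12,0.02,0,0,-0.1557,0, 1.71,-1.12,0.02,0,0,-0.1557,0, 1.71,-1.12,0.02,0,0,-0.1557,0, 0,0,0,0,0,0,0, 0,0,0,0,0,0,0]'
python3 - <<'E'
from h import *
T=tool();im,d=ctrl.camera("wrist");np.savez("pics/w5",im=im,d=d,T=T)
for l in ("keyway","key_head","key_tip","key"):
    for x in ctrl.place_of("wrist",l)[:2]: print(l,np.round(x["centre"],1),round(x["score"],2),atz("wrist",*x["centre"],.088,T))
p,f=K("wrist");M=np.linalg.inv(np.array(p["mount"]))
for n,q in (("tip",[0,-.0009,.0368,1]),("shoulder",[0,-.0009,.0088,1]),("target",list(np.linalg.inv(T)@[.5623,-.0945,.088,1]))):
    c=M@q;print(n,c[0]/c[2]*f+p["cx"],c[1]/c[2]*f+p["cy"],np.round(q,4))
save("w5.png",cv2.resize(im[170:310,240:400],None,fx=5,fy=5,interpolation=cv2.INTER_CUBIC)[:600])
print(ctrl.get_obs()["qpos"])
E
```

```text
time_s: 21.45
ee_pos: [0.5631, -0.0952, 0.1601]
eef_rot: [-3.141, 0.001, 1.733]
force: [0.4, -0.7, -1.1]
grip_width: 0.0076
keyway [326.8 205.5] 0.68 [ 0.5612 -0.0923  0.088 ]
keyway [34.2 73. ] 0.5 [ 0.4943 -0.3243  0.088 ]
key_head [322.9 256.8] 0.75 [ 0.6086 -0.0878  0.088 ]
key_tip [324.5 237.2] 0.25 [ 0.5899 -0.0895  0.088 ]
key_tip [103.4  89.3] 0.22 [ 0.4977 -0.2739  0.088 ]
key [323.9 237. ] 0.69 [ 0.5898 -0.09    0.088 ]
tip 322.88949043770424 221.10539470596086 [ 0.     -0.0009  0.0368  1.    ]
shoulder 322.93554382724625 236.5568052403608 [ 0.     -0.0009  0.0088  1.    ]
target 323.94573674802564 206.37004554884297 [ 0.0009 -0.0007  0.0721  1.    ]
[-0.2309  0.3853  1.5141 -0.0014  1.2415 -1.9656]
```

View pics/w5.png

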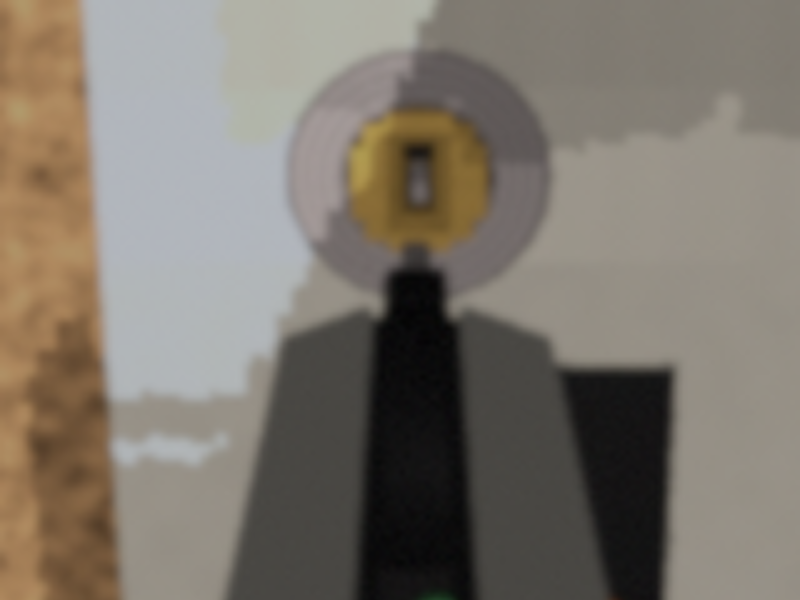

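The wrist view shows the plug's slot at crop (418,178), dead in line with the blade tip at (415,248). The needed correction is about 0.7 mm along tool x. Descending.

```bash
python3 -m inch '[0.07,0.02,1.2,0,0,-0.004,0, 0,0,1.2,0,0,0,0, 0,0,0.6,0,0,0,0, 0,0,0.3,0,0,0,0, 0,0,0,0,0,0,0]'
python3 -m inch '[0,0,0.2,0,0,0,0, 0,0,0.2,0,0,0,0, 0,0,0.2,0,0,0,0, 0,0,0,0,0,0,0]'
python3 -m inch '[0,0,0.15,0,0,0,0, 0,0,0.15,0,0,0,0, 0,0,0,0,0,0,0]'; python3 -c "
from h import *
o=ctrl.get_obs();print(o['ee_pos'],'tip z',o['ee_pos'][2]-.0368,o['moment'],o['force'])"
```

```text
time_s: 22.32
ee_pos: [0.5632, -0.094, 0.1277]
eef_rot: [3.141, 0.002, 1.741]
force: [-0.8, 0.3, 0.6]
grip_width: 0.0075
time_s: 22.82
ee_pos: [0.5631, -0.0941, 0.1216]
eef_rot: [3.142, 0.001, 1.741]
force: [0.3, -0.6, -0.1]
grip_width: 0.0071
time_s: 23.2
ee_pos: [0.563, -0.0941, 0.1186]
eef_rot: [-3.141, 0.002, 1.741]
force: [-0.8, -0.1, -0.1]
grip_width: 0.0077
[ 0.563  -0.0941  0.1186] tip z 0.081812517829309 [ 0.0055  0.0475 -0.0068] [-0.7524 -0.1235 -0.1044]
```

The tip is 6 mm inside with no force. Next come the pins.

```bash
python3 -m inch '[0,0,0.15,0,0,0,0, 0,0,0.15,0,0,0,0, 0,0,0,0,0,0,0]'
python3 -m inch '[0,0,0.15,0,0,0,0, 0,0,0.1,0,0,0.03,0, 0,0,0,0,0,-0.06,0, 0,0,0,0,0,0.03,0]'
python3 -c "
from h import *
o=ctrl.get_obs();print(o['ee_pos'],'tip z',o['ee_pos'][2]-.0368,o['moment'],o['force'])"
```

```text
time_s: 23.58
ee_pos: [0.5628, -0.0941, 0.1155]
eef_rot: [-3.141, 0.001, 1.741]
force: [-3.9, -1.3, -0.4]
grip_width: 0.0077
time_s: 24.08
ee_pos: [0.563, -0.0942, 0.1144]
eef_rot: [3.141, 0.002, 1.741]
force: [-9.6, -0.1, 15.2]
grip_width: 0.0082
[ 0.563  -0.0942  0.1144] tip z 0.07762146702217007 [0.0219 2.1574 0.0098] [-9.5928 -0.0991 15.245 ]
```

```bash
python3 -m inch '[0,-0.05,0,0,0,0.05,0, 0,0,0,0,0,-0.1,0, 0,0,0,0,0,0.1,0, 0,0,0,0,0,-0.1,0, 0,0,0,0,0,0.1,0, 0,0,0,0,0,-0.05,0]'
python3 -c "
from h import *
o=ctrl.get_obs();print(o['ee_pos'],'tip z',o['ee_pos'][2]-.0368,o['moment'],o['force'])"
python3 -m inch '[0,0,0.05,0,0,0.05,0, 0,0,0,0,0,-0.1,0, 0,0,0,0,0,0.1,0, 0,0,0,0,0,-0.1,0, 0,0,0,0,0,0.1,0, 0,0,0,0,0,-0.05,0]'
python3 -c "
from h import *
o=ctrl.get_obs();print(o['ee_pos'],'tip z',o['ee_pos'][2]-.0368,o['moment'],o['force'])"
```

```text
time_s: 24.82
ee_pos: [0.5629, -0.0943, 0.1145]
eef_rot: [3.14, 0.002, 1.74]
force: [-8.1, 0.1, 13.3]
grip_width: 0.0076
[ 0.5629 -0.0943  0.1145] tip z 0.07769453525505085 [0.0739 1.5926 0.0711] [-8.0772  0.1414 13.2755]
time_s: 25.58
ee_pos: [0.5629, -0.0943, 0.1143]
eef_rot: [3.14, 0.002, 1.74]
force: [-7.7, 0.4, 16.3]
grip_width: 0.0074
[ 0.5629 -0.0943  0.1143] tip z 0.07747269514401985 [0.0852 1.8135 0.0098] [-7.7217  0.4159 16.347 ]
```

```bash
python3 -m inch '[0,-0.1,0,0,0,0,0, 0,0,0,0,0,0,0]'
python3 -c "
from h import *
o=ctrl.get_obs();print(o['ee_pos'],'tip z',o['ee_pos'][2]-.0368,o['moment'],o['force'])"
python3 -m inch '[0,0,0.05,0,0,0.08,0, 0,0,0,0,0,-0.16,0, 0,0,0,0,0,0.16,0, 0,0,0,0,0,-0.16,0, 0,0,0,0,0,0.16,0, 0,0,0,0,0,-0.08,0]'
python3 -c "
from h import *
o=ctrl.get_obs();print(o['ee_pos'],'tip z',o['ee_pos'][2]-.0368,o['moment'],o['force'])"
```

```text
time_s: 25.82
ee_pos: [0.5626, -0.0944, 0.1144]
eef_rot: [3.138, 0.002, 1.741]
force: [-3.7, -0.0, 13.1]
grip_width: 0.0076
[ 0.5626 -0.0944  0.1144] tip z 0.07756426737383493 [ 0.3081  0.6859 -0.0292] [-3.6915 -0.0204 13.1229]
time_s: 26.58
ee_pos: [0.5616, -0.0944, 0.1122]
eef_rot: [3.142, 0.002, 1.739]
force: [-3.9, -1.4, 1.8]
grip_width: 0.0073
[ 0.5616 -0.0944  0.1122] tip z 0.07544955517970947 [-0.1938  0.7608 -0.0645] [-3.9296 -1.4034  1.8363]
```

Past the first pin (force fell to 2 N). On to the second at 16 mm.

```bash
python3 -m inch '[0,0,0.12,0,0,0.08,0, 0,0,0.12,0,0,-0.16,0, 0,0,0.1,0,0,0.16,0, 0,0,0.05,0,0,-0.16,0, 0,0,0,0,0,0.16,0, 0,0,0,0,0,-0.08,0]'
python3 -c "
from h import *
o=ctrl.get_obs();print(o['ee_pos'],'tip z',o['ee_pos'][2]-.0368,o['moment'],o['force'])"
python3 -m inch '[0,0,0.05,0,0,0.08,0, 0,0,0.05,0,0,-0.16,0, 0,0,0,0,0,0.16,0, 0,0,0,0,0,-0.16,0, 0,0,0,0,0,0.16,0, 0,0,0,0,0,-0.16,0, 0,0,0,0,0,0.08,0]'
python3 -c "
from h import *
o=ctrl.get_obs();print(o['ee_pos'],'tip z',o['ee_pos'][2]-.0368,o['moment'],o['force'])"
```

```text
time_s: 27.32
ee_pos: [0.5614, -0.0945, 0.1082]
eef_rot: [-3.141, 0.002, 1.739]
force: [-4.7, -2.4, 0.6]
grip_width: 0.0076
[ 0.5614 -0.0945  0.1082] tip z 0.07137867530946652 [-0.2742  0.9493  0.0419] [-4.7475 -2.4021  0.5974]
time_s: 28.2
ee_pos: [0.5614, -0.0945, 0.1073]
eef_rot: [-3.141, 0.002, 1.742]
force: [-5.6, -1.9, 2.0]
grip_width: 0.0078
[ 0.5614 -0.0945  0.1073] tip z 0.07053126524045686 [-0.5325  1.0338 -0.0384] [-5.5548 -1.9383  2.0254]
```

```bash
python3 -m inch '[0,-0.03,0.12,0,0,0.08,0, 0,0,0.12,0,0,-0.16,0, 0,0,0.12,0,0,0.16,0, 0,0,0.1,0,0,-0.16,0, 0,0,0.05,0,0,0.16,0, 0,0,0,0,0,-0.16,0, 0,0,0,0,0,0.08,0]'
python3 -c "
from h import *
o=ctrl.get_obs();print(o['ee_pos'],'tip z',o['ee_pos'][2]-.0368,o['moment'],o['force'])"
python3 -m inch '[0,0,0.08,0,0,0.08,0, 0,0,0.08,0,0,-0.16,0, 0,0,0.05,0,0,0.16,0, 0,0,0,0,0,-0.16,0, 0,0,0,0,0,0.16,0, 0,0,0,0,0,-0.16,0, 0,0,0,0,0,0.08,0]'
python3 -c "
from h import *
o=ctrl.get_obs();print(o['ee_pos'],'tip z',o['ee_pos'][2]-.0368,o['moment'],o['force'])"
```

```text
time_s: 29.08
ee_pos: [0.5611, -0.0944, 0.1019]
eef_rot: [-3.141, 0.001, 1.742]
force: [-4.3, -0.4, 0.0]
grip_width: 0.0077
[ 0.5611 -0.0944  0.1019] tip z 0.06514098187979277 [0.2004 0.8021 0.0211] [-4.2792 -0.4082  0.0195]
time_s: 29.95
ee_pos: [0.5611, -0.0945, 0.1]
eef_rot: [-3.141, 0.001, 1.742]
force: [-4.8, -0.1, 2.5]
grip_width: 0.0073
[ 0.5611 -0.0945  0.1   ] tip z 0.06321219554687221 [ 0.0493  1.0374 -0.0368] [-4.8239 -0.0797  2.4918]
```

```bash
python3 -m inch '[0,0,0.1,0,0,0.08,0, 0,0,0.1,0,0,-0.16,0, 0,0,0.08,0,0,0.16,0, 0,0,0,0,0,-0.08,0]'
python3 -m inch '[0,0,0.08,0,0,0.08,0, 0,0,0.08,0,0,-0.16,0, 0,0,0,0,0,0.16,0, 0,0,0,0,0,-0.08,0]'
python3 -c "
from h import *
o=ctrl.get_obs();print(o['ee_pos'],'tip z',o['ee_pos'][2]-.0368,o['moment'],o['force'])"
```

```text
time_s: 30.45
ee_pos: [0.5611, -0.0946, 0.0971]
eef_rot: [-3.141, 0.002, 1.739]
force: [-3.9, -2.9, 0.4]
grip_width: 0.0076
time_s: 30.95
ee_pos: [0.5614, -0.0949, 0.0965]
eef_rot: [3.141, 0.002, 1.739]
force: [-6.9, -2.4, 10.3]
grip_width: 0.0076
[ 0.5614 -0.0949  0.0965] tip z 0.0597475180297761 [-0.6099  1.6141  0.0296] [-6.9408 -2.3716 10.3101]
```

It bottoms out at z 0.0965 (home predicted at 0.0968) with 10 N. A confirming push, then half of the turn.

```bash
python3 -m inch '[0,0,0.08,0,0,0,0, 0,0,0,0,0,0,0]'
python3 -m inch '[0,0,-0.06,0,0,0.1,0, 0,0,0,0,0,0.14,0, 0,0,0,0,0,0.14,0, 0,0,0,0,0,0.14,0, 0,0,0,0,0,0.14,0, 0,0,0,0,0,0.14,0, 0,0,0,0,0,0,0]'
python3 -c "
from h import *
o=ctrl.get_obs();print(o['ee_pos'],o['moment'],o['force'],o['qpos'])"
```

```text
time_s: 31.2
ee_pos: [0.5615, -0.0949, 0.0964]
eef_rot: [3.141, 0.003, 1.741]
force: [-9.9, -2.0, 17.1]
grip_width: 0.0078
time_s: 32.08
ee_pos: [0.5615, -0.0948, 0.0965]
eef_rot: [3.139, 0.001, 0.939]
force: [-7.5, -2.5, 12.0]
grip_width: 0.0075
[ 0.5615 -0.0948  0.0965] [-0.4722  1.6098  0.0327] [-7.549  -2.5469 11.9909] [-0.2307  0.4519  1.5798 -0.0022  1.1082 -1.1683]
```

```bash
python3 -m inch '[-0.03,-0.04,0,0,0,0.14,0, 0,0,0,0,0,0.14,0, 0,0,0,0,0,0.14,0, 0,0,0,0,0,0.14,0, 0,0,0,0,0,0.14,0, 0,0,0,0,0,0.14,0, 0,0,0,0,0,0,0]'
python3 -c "
from h import *
o=ctrl.get_obs();print(o['ee_pos'],o['moment'],o['force'],o['qpos'])"
python3 -m inch '[0,0,0,0,0,0.04,0, 0,0,0,0,0,0.04,0, 0,0,0,0,0,0,0]'
python3 -c "
from h import *
o=ctrl.get_obs();print(o['ee_pos'],o['moment'],o['force'],o['eef_rot'])"
python3 -m inch '[0,0,0,0,0,0.04,0, 0,0,0,0,0,0,0]'
python3 -c "
from h import *
o=ctrl.get_obs();print(o['ee_pos'],o['moment'],o['force'],o['eef_rot'])"
```

```text
time_s: 32.95
ee_pos: [0.5616, -0.0947, 0.0966]
eef_rot: [3.139, -0.003, 0.099]
force: [-3.2, -2.3, 9.0]
grip_width: 0.0077
[ 0.5616 -0.0947  0.0966] [-0.3396  0.57    0.0509] [-3.236  -2.2955  8.977 ] [-0.2307  0.4511  1.5807 -0.0017  1.1064 -0.3285]
time_s: 33.33
ee_pos: [0.5614, -0.0948, 0.0966]
eef_rot: [3.139, -0.002, 0.02]
force: [-5.1, -2.7, 10.5]
grip_width: 0.0076
[ 0.5614 -0.0948  0.0966] [-0.4623  0.9561  0.093 ] [-5.0859 -2.7179 10.4524] [ 3.1392 -0.0022  0.0202]
time_s: 33.58
ee_pos: [0.5613, -0.0948, 0.0966]
eef_rot: [3.139, -0.002, -0.02]
force: [-5.9, -2.4, 11.0]
grip_width: 0.0078
[ 0.5613 -0.0948  0.0966] [-0.4702  1.1157  0.1077] [-5.8548 -2.449  10.9721] [ 3.1392 -0.002  -0.0198]
```

```bash
for i in 1 2; do python3 -m inch '[0,0,0,0,0,0.04,0, 0,0,0,0,0,0,0]' >/dev/null
python3 -c "
from h import *
o=ctrl.get_obs();print(o['moment'],o['force'],o['eef_rot'])"; done
```

```text
[-0.3841  1.2462  0.1349] [-6.5621 -1.5713  9.7108] [ 3.1394 -0.002  -0.0597]
[-0.566   1.2685  0.1286] [-6.1636 -2.6725 10.0317] [ 3.1393 -0.0021 -0.0997]
```

```bash
python3 - <<'E'
from h import *
im,d=ctrl.camera("wrist");np.savez("pics/w6",im=im,d=d)
save("w6.png",cv2.resize(im[180:280,262:382],None,fx=6,fy=6,interpolation=cv2.INTER_CUBIC))
E
```

```text
(no output)
```

View pics/w6.png

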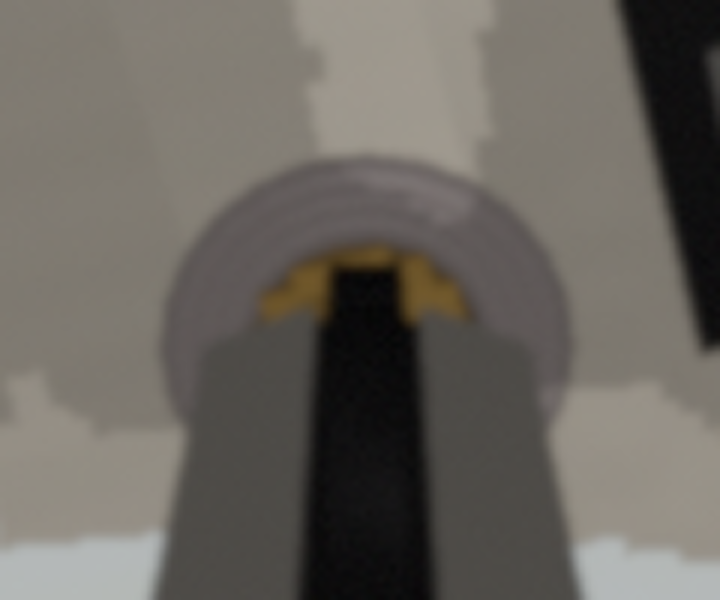

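```bash
for i in 1 2; do python3 -m inch '[0,0,0,0,0,0.05,0, 0,0,0,0,0,0,0, 0,0,0,0,0,0,0]' >/dev/null
python3 -c "
from h import *
o=ctrl.get_obs();print(o['time_s'],o['moment'],o['force'],o['eef_rot'],o['grip_width'])"; done
```

```text
34.5 [-0.6175  1.2738  0.3706] [-5.708  -3.0144 10.9761] [ 3.1393 -0.002  -0.1488] 0.007868932136254374
34.875 [-0.5396  1.3494  0.4754] [-6.5876 -2.7683 10.3593] [ 3.1393 -0.0021 -0.1985] 0.007429121697637984
```

The moment jumps to 0.4 N m or more, so the stop is reached. I ease off slightly and do the final checks.

```bash
python3 -m inch '[0,0,0,0,0,-0.03,0, 0,0,0,0,0,0,0, 0,0,0,0,0,0,0, 0,0,0,0,0,0,0]'
python3 - <<'E'
from h import *
o=ctrl.get_obs();print(o['moment'],o['force'],o['ee_pos'],o['eef_rot'],o['grip_width'])
im,d=ctrl.camera("side");S=(cloud("side",d)-C0)@RC*1000
m=(abs(S[...,1])<110)&(S[...,0]>-25)&(S[...,0]<40)&(S[...,2]>124)&(S[...,2]<140)&(d>0);Q=S[m]
print(len(Q),cv2.minAreaRect(Q[:,:2].astype(np.float32)) if len(Q)>10 else "")
save("fin.png",cv2.resize(im[60:360,180:460],None,fx=2,fy=2,interpolation=cv2.INTER_CUBIC))
E
```

```text
time_s: 35.38
ee_pos: [0.5612, -0.0949, 0.0966]
eef_rot: [3.139, -0.002, -0.169]
force: [-6.6, -2.2, 10.6]
grip_width: 0.0075
[-0.6626  1.2668  0.3578] [-6.6494 -2.1975 10.6235] [ 0.5612 -0.0949  0.0966] [ 3.1393 -0.0021 -0.1688] 0.007535027734493696
91 ((5.005228042602539, -64.84002685546875), (32.04492950439453, 65.83614349365234), 0.9502968192100525)
```

View pics/fin.png

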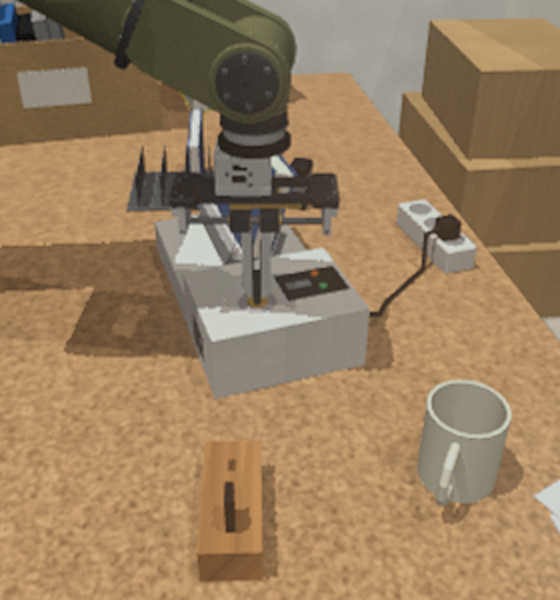

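The final picture shows the key in the switch under the gripper (255,300), the empty slot at (232,465) with the rectangular-headed key still in place, and the mug untouched. The book is partly hidden behind the hand, at the same place as before.

```bash
python3 -c "
from h import *
print(ctrl.hand_in()); o=ctrl.get_obs();print(o['time_s'],o['moment'][2],o['ee_pos'])"
```

```text
the job is handed in; nothing more can be done
None
the job is handed in; nothing more can be done
```

I handed the job in at about 35.5 s. The textbook is in the cradle and released, and the round-headed key is pushed home and held turned at the stop.

- **Book:** After release it measured (5.8, -1.3) mm in cradle coordinates, with its face within about 0.002 rad of the back rest. While I slid it against the rest, the force reached about 17 N for a moment, and I eased off before letting go. In the last picture the hand hides most of the book; the part still visible is in the same place (x about 5 mm).
- **Key pushed home:** I confirmed the round head by its depth profile. The key stuck at the first pin at about 16 N until I shifted it sideways by about 1.5 mm and wiggled it. It then bottomed at 96.5 mm tool height, against 96.8 mm predicted, and an extra push to 17 N did not move it.
- **Key turned:** The hand turned about 1.91 rad. The twisting moment climbed to 0.48 N m, well above the 0.05 N m spring, which I took as the stop. I eased back to 0.36 N m and held there with 60 N of grip.
- **Not confirmed directly:** I could not see the plug's own angle. The stop came about 0.1–0.2 rad later than slot play alone predicts, which I put down to give in the grip.
- **Other things:** The mug and the other key looked untouched in the last picture. The thin book and the stamp were partly hidden by the arm, and I never moved near the stamp.

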